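Bring the egg timer round on the turntable

TASK

Turn the kitchen turntable by pushing one of its upright spokes sideways with a fingertip until the egg timer stands right in line with the flat pointed tab that sticks out from the turntable's foot towards the hob, and leave it at rest there. Push gently and turn it smoothly, without spinning it: touch none of the three things standing on it, keep them upright on the tray, grasp and lift nothing, and leave the other things on the worktop where they are. You may push any spoke, either way round, in several goes.

Things in the scene. Friction and masses are not known exactly. Their poses are not given: they have to be found in the camera images.
- foot: steel foot of the turntable, fixed to the worktop: a disc 184 mm across under the tray. Origin on the turning axis at worktop height; z up. Its pointed tab (48 mm of it shows beyond the tray, 8 mm high, 24 mm wide) lies flat on the worktop along the foot's own -x and ends 178 mm from the axis. It points roughly to the left (world +y, the hob side), up to 0.45 rad either way.
- turntable: turning part, pale wood: round tray 260 mm across, 10 mm thick, top 26 mm above the worktop, with three upright radial blades (the spokes) and a hub on it. Origin on the axis at the tray's top, z up; yaw starts within 0.2 rad of the foot's. Turns over half a turn either way, against an even friction of about 0.12 N m (1 N at a spoke's end), and stays where it is left.
- hub (a point): top of the steel ball on the turntable's hub (32 mm across), on the axis, 93 mm above the worktop. From the hub the three spokes run out to 128 mm from the axis: upright blades 10 mm thick and 44 mm high, upper edge 70 mm above the worktop, along the turntable's own directions 180, 60 and -60 degrees (anticlockwise from its x axis).
- egg_timer: round wind-up kitchen timer with a domed head, 60 mm across, 54 mm high, loose, standing in one of the three bays between the spokes, 82 mm from the axis; origin at the centre of its underside. Which bay is drawn at random; in the foot's frame the things start at 0, 120 and -120 degrees from +x (the tab is at 180).
- garlic: bulb of garlic, about 53 mm across and 53 mm high, loose in another bay, 82 mm from the axis; origin under its centre. Not to be touched.
- capsule_1: coffee capsule, 37 mm across, 29 mm high, loose in the remaining bay, 82 mm from the axis; origin under its centre. Not to be touched.
- table_mug: bystander: mug 78 mm across, 110 mm with its handle, 97 mm high, on the hob, left of the turntable; origin under it.
- teaspoon: bystander: teaspoon 138 mm long lying left of the turntable; origin under its middle.
- tumbler: bystander: glass tumbler 81 mm across, 91 mm high, left of the turntable near the front edge; origin under it.
- bottle_opener: bystander: flat bottle opener 144 mm long lying behind the turntable; origin under its middle. It lies below the wall cabinets, whose front is at x = 0.57 m and whose underside is 0.54 m above the worktop.

How it is judged:
By the outcome, as a careful person would: the job done as asked, in the order asked, and still so for the second after the job is handed in, with the robot touching nothing.
It also fails if it takes over 58 s, if anything falls off the work surface, if the arm or the gripper's body presses on something with over 40 N, if the wrist force passes 120 N, or if a joint passes its speed limit or range.

ROBOT

A 6-joint arm with a two-finger parallel gripper is mounted at the origin on a cart in front of the work surface, level with it; the furniture and walls round the work are solid. World frame = base frame: x ahead of the robot, y to its left, z up, the work surface at z = 0. Lengths are in m, angles in rad, forces in N, time in s.
With the tool pointing down it reaches from about 0.35 to 0.775 m from the base axis. Payload 7.3 kg.
Tool frame: the origin (TCP) lies at the very end of the fingers, on their centre line; the grasp point (between the pads) lies 19 mm behind it (pinch_z is the distance from the TCP to the grasp point, in m); z points along the fingers, y is the line along which they close (so a half turn about z gives the same grasp; the last joint's range is limited). The gripper opens to 92 mm and grips with 3 to 60 N. Pads are 19 mm wide; open, the fingers measure 130 mm over their backs; the gripper's body (75 mm by 190 mm) begins 47 mm behind the grasp point.
Start: joints at [-1.298, 0.342, 1.524, -0, 1.275, -0.146], TCP at [0.214, -0.48, 0.227] pointing down, gripper open.
Joint ranges: [-2.53, 2.53], [-0.77, 2.02], [0.04, 2.7], [-1, 4.14], [0.28, 2.66], [-3.11, 3.11]. Speed limits (rad/s): [2.57, 2.57, 3.14, 3.14, 3.14, 3.14].

INTERFACE

Orientations are given as [roll, pitch, yaw] about the fixed x, y, z axes, in that order (R = Rz(yaw) Ry(pitch) Rx(roll)).
In Python, from cell import * gives the robot as it stands.
- The arm moves only by the tool arm_command, never from a script. Its arguments are lists of equal length, an entry for each row: "fingers": the gripper command: -1 is fully open, 1 is shut, values between are in proportion; "travel": the shift along the tool's x, y, z in m, a list of three; "dr": the turn, a rotation vector about the tool's x, y, z in degrees, a list of three. In form: {"fingers": [fingers, ...], "travel": [[x, y, z], ...], "dr": [[wx, wy, wz], ...]}. A call has 1 to 8 rows; each row is the pose to reach, as a shift and turn from the pose commanded when the call began, along the tool's axes at that moment; what a row does not reach only later rows make up. A row lasts 1/12 s, in which the tool goes at most 41.7 mm and 7.16 degrees, less where a joint would pass 70% of its speed; a pose out of reach is approached as far as the arm can. A call with a gripper value outside its range is refused whole. The fingers move at their own pace and stop on an object; "squeeze" is the grip in N (left out, the last holds). Time passes only in rows, so rows that repeat a pose let the fingers close. It gives the time, the measured TCP pose, the force, the opening and the grip force at its end, in the units of the state.
- observe(): the state, without advancing time (a new reading comes with each control period).
- read_camera(name): name is "side" or "top" or "wrist"; returns a dict with "color" (480x640x3 uint8, blue, green, red), "z_map" (480x640 float32, m along the optical axis (not along the pixel's ray), 0 where there is no reading), "fx", "fy", "cx", "cy" (pixels), "R" (3x3) and "t" (3): a world point X has camera coordinates R X + t. Camera axes: x right, y down, z forward; pixel columns grow to the right and rows downward; lengths in m; the calibration is good to about 2 mm. A picture is of the moment at which its call begins.
- hand_in(): hands the job in; it is judged then, once.
The state is a dict: "time": time; "qpos": joint angles; "qvel": joint speeds; "joint_efforts": joint torques, N m; "tool_pos": TCP position; "tool_rot": TCP orientation; "contact_force": force on the tool from outside, world axes, zero at the start; "torque": the same for the moment, N m; "opening": finger opening in m; "grip_force": force on a finger pad.
Only numpy, scipy, OpenCV 4.12 (cv2) and the standard library are available. Lean on these libraries where they do the work, as an engineer would, in place of code of your own. Each camera call takes 0.05 s, during which the arm holds its last target. There are 200 camera calls.

## Working session

There is one attempt and no reset: what is moved stays moved. The work goes in short steps, Python scripts to look and compute and a tool call to move; the robot and the scene stay as the last step left them, time stands still between calls to the robot, and variables do not carry over. Pictures are saved under pics/ and viewed, at most 10 in all, crops included, and the job is handed in when it is done.

Besides the shell and the picture viewer there is one more tool, called after ">>>" as a command line: name --argument value ..., lists and objects as JSON in quotes. arm_command: Moves the arm, as the interface text tells. Its arguments: {"type":"object","properties":{"fingers":{"type":"array","items":{"type":"number"}},"travel":{"type":"array","items":{"type":"array","items":{"type":"number"}}},"dr":{"type":"array","items":{"type":"array","items":{"type":"number"}}},"squeeze":{"type":"number"}},"required":["fingers","travel","dr"]}

```bash
mkdir -p pics
python3 - <<'E'
from cell import *
import cv2,pickle
s=observe();print(s)
for n in("top","side"):
    c=read_camera(n);pickle.dump(c,open(n+".pkl","wb"));cv2.imwrite(f"pics/{n}0.png",c["color"])
    print(n,c["fx"],c["cx"],c["cy"],c["R"],c["t"])
E
```

```text
{'time': 0.0, 'qpos': array([-1.29798955e+00,  3.42700483e-01,  1.52501982e+00,  1.50961001e-05,
        1.27542544e+00, -1.46019848e-01]), 'qvel': array([ 0.00028175, -0.00122296, -0.00057387, -0.00147816,  0.00043029,
        0.00031703]), 'joint_efforts': array([ 6.98400145e-04, -4.31239271e+01, -2.44222051e+01,  7.17535196e-02,
        5.59863774e-02, -1.15131074e-04]), 'tool_pos': array([ 0.21341318, -0.47921023,  0.22605554]), 'tool_rot': array([-3.14005819e+00, -2.40258558e-04,  4.18822037e-01]), 'contact_force': array([ 0.24802331, -0.04193324,  0.13505161]), 'torque': array([-0.01037031,  0.02547999,  0.01188901]), 'grip_force': 0.0, 'opening': 0.0918879105199733}
top 519.4141362542919 311.01921151226986 236.48848107790712 [[ 0.01851298 -0.99982487  0.00273704]
 [-0.99771833 -0.01865161 -0.06488641]
 [ 0.0649261  -0.00152956 -0.9978889 ]] [0.04021207 0.53326231 1.18319422]
side 461.2316043121659 313.90727299464703 235.44840726153657 [[ 0.70876855 -0.7051384  -0.0206634 ]
 [-0.47221037 -0.452473   -0.75649557]
 [ 0.52408445  0.54593774 -0.6536723 ]] [-0.33598955  0.33888212  1.03397055]
```

View pics/top0.png

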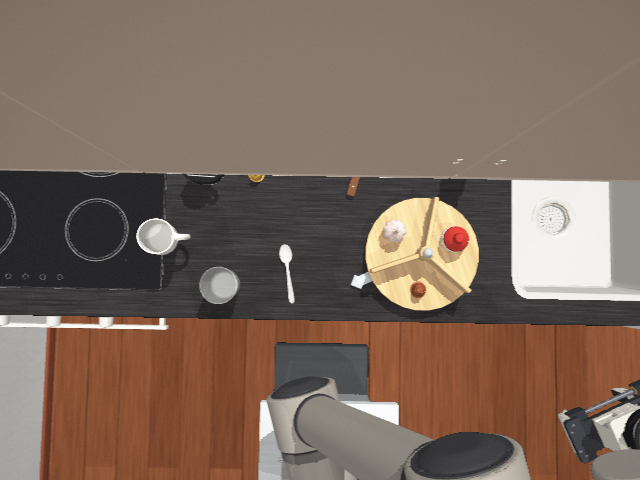

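View pics/side0.png

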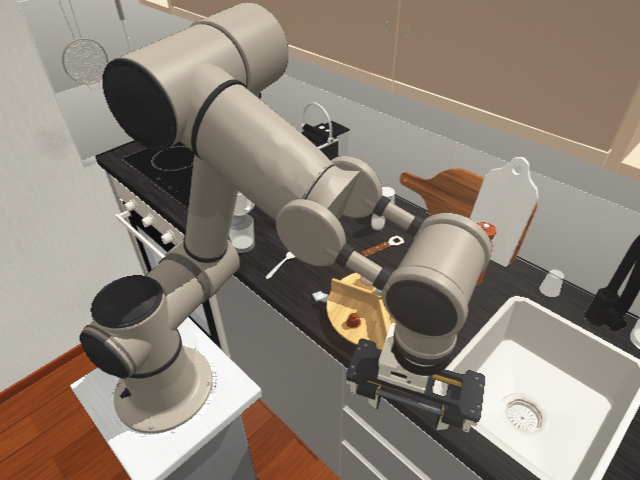

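The top view shows the hub at (427,253), the tab tip at (352,283), the timer (red) at (456,239), roughly opposite the tab, the garlic at (394,231), the capsule at (418,290), and spoke ends at (372,271), (434,199) and (469,291). In the side view the arm hides most of the turntable.

```bash
cat > h.py <<'E'
import numpy as np,cv2
def ray(c,px,z):
    d=np.array([(px[0]-c["cx"])/c["fx"],(px[1]-c["cy"])/c["fy"],1.])
    o=-c["R"].T@c["t"];w=c["R"].T@d
    return (o+w*(z-o[2])/w[2])
def proj(c,X):
    p=c["R"]@np.asarray(X)+c["t"];return np.array([c["fx"]*p[0]/p[2]+c["cx"],c["fy"]*p[1]/p[2]+c["cy"]])
def blob(m,near=None):
    n,l,st,ce=cv2.connectedComponentsWithStats(m.astype(np.uint8))
    i=1+np.argmax(st[1:,4]);return ce[i],st[i],l==i
def pts(c):  # world point per pixel
    v,u=np.mgrid[:480,:640];z=c["z_map"]
    P=np.dstack([(u-c["cx"])/c["fx"]*z,(v-c["cy"])/c["fy"]*z,z])
    return (P-c["t"])@c["R"]
def red(c):
    b,g,r=[c["color"][...,i].astype(int) for i in range(3)]
    return (r>120)&(g<60)&(b<70)
E
python3 - <<'E'
import pickle;from h import *
c=pickle.load(open("top.pkl","rb"));W=pts(c)
roi=np.zeros((480,640),bool);roi[190:318,340:490]=1
m=roi&(abs(W[...,2]-.026)<.006)&(c["z_map"]>0)
ce,st,mm=blob(m)
cn,_=cv2.findContours(mm.astype(np.uint8),0,1)
k=max(cn,key=len);hull=cv2.convexHull(k)
e=cv2.fitEllipse(hull);print("ell",e,ray(c,e[0],.026))
hub=roi&(W[...,2]>.08);ce,st,_=blob(hub);print("hub",ce,st,ray(c,ce,.09))
ce,st,_=blob(roi&red(c));print("timer",ce,st,ray(c,ce,.04), W[int(ce[1]),int(ce[0])])
s=roi&(W[...,2]>.062)&(W[...,2]<.078)
v,u=np.nonzero(s);A=ray(c,e[0],.026)
P=W[s][:,:2]-A[:2];r=np.hypot(*P.T);a=np.degrees(np.arctan2(P[:,1],P[:,0]))
h,_=np.histogram(a[(r>.05)],36,(-180,180));print(h)
for a0 in (60,0,-120,180):pass
# tab: brighter pixels outside tray, left
b=c["color"].astype(int).min(2)
t=np.zeros_like(roi);t[262:298,342:376]=1
t&=(b>120)&(W[...,2]<.014)
ce,st,tm=blob(t);print("tab",ce,st,ray(c,ce,.008))
v,u=np.nonzero(tm)
T=np.array([ray(c,(x,y),.008)[:2] for x,y in zip(u,v)])-A[:2]
print("tab ang",np.degrees(np.arctan2(*T.mean(0)[::-1])),np.hypot(*T.T).max(),np.hypot(*T.T).min())
im=cv2.resize(c["color"][185:325,335:495],None,fx=5,fy=5,interpolation=cv2.INTER_CUBIC)
cv2.imwrite("pics/crop.png",im[:600])
E
```

```text
ell ((421.93994140625, 253.8609619140625), (111.52616119384766, 113.530029296875), 135.65817260742188) [ 0.49673068 -0.20464082  0.026     ]
hub [427.88636364 252.63636364] [423 247  11  13  88] [ 0.49735152 -0.20371464  0.09      ]
timer [453.43378995 242.85388128] [444 229  24  22 219] [ 0.52251807 -0.27293671  0.04      ] [ 0.52299597 -0.26527118  0.06423569]
[  0   0   0   0  88  82   0   0   0   0  50  71  69   1   0   0  97  78
   0   0   0   0  52  92  22   0   0   0 110  48   0   0   0   0   0   0]
tab [361.14285714 279.75115207] [351 272  22  17 217] [ 0.43475654 -0.0678715   0.008     ]
tab ang 114.37564144382061 0.17566932502146754 0.12662386909534776
```

View pics/crop.png

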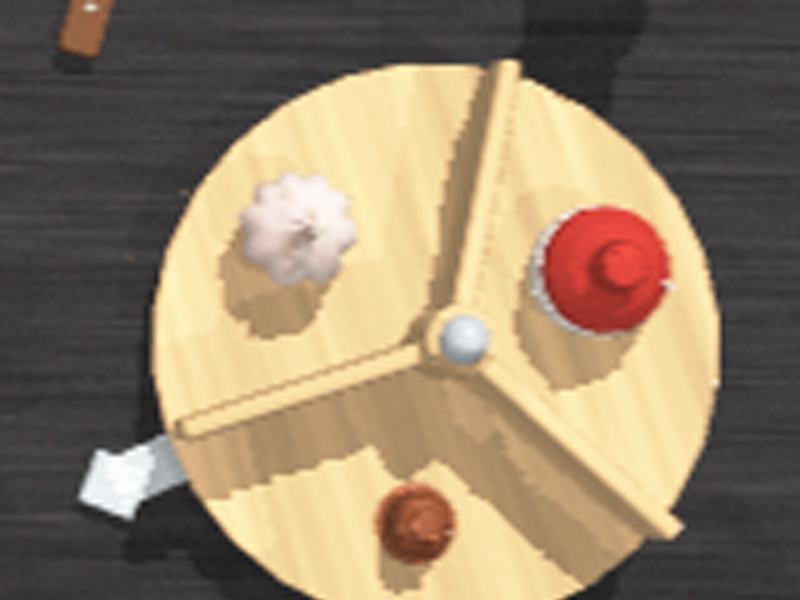

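Crop: the tab points left and down at about 114° world, and the timer sits opposite at about -69°. I'll push the left spoke anticlockwise, so I need its exact angle first.

```bash
cat > plan.py <<'E'
from h import *
A=np.array([.497,-.204])
def spokes(c):
    W=pts(c);P=W[...,:2]-A;r=np.hypot(P[...,0],P[...,1])
    s=(c["z_map"]>0)&(W[...,2]>.062)&(W[...,2]<.078)&(r>.04)&(r<.135)
    n,l,st,ce=cv2.connectedComponentsWithStats(s.astype(np.uint8),connectivity=8)
    out=[]
    for i in range(1,n):
        if st[i,4]<40: continue
        v,u=np.nonzero(l==i)
        Q=np.array([ray(c,(x,y),.07)[:2] for x,y in zip(u,v)])-A
        m=Q.mean(0);_,sv,_=np.linalg.svd(Q-m)
        out.append((round(float(np.degrees(np.arctan2(m[1],m[0]))),1),len(u),round(float(sv[0]/sv[1]),1)))
    return out
E
python3 - <<'E'
import pickle;from plan import *
c=pickle.load(open("top.pkl","rb"));print(spokes(c))
p=np.array([.2134,-.4792,.2261]);yaw=.4188
x=np.array([np.cos(yaw),np.sin(yaw)]);y=np.array([x[1],-x[0]])
for th in(106,108,110):
    t=np.radians(th);g=A+.112*np.array([np.cos(t),np.sin(t)])+.030*np.array([np.sin(t),-np.cos(t)])
    d=g-p[:2];print(th,g,"travel",x@d,y@d,"turn z",-(th-90-np.degrees(yaw)))
E
```

```text
[(-10.7, 197, 8.0), (53.5, 166, 1.1), (-64.3, 186, 1.0), (108.9, 178, 8.7), (-130.1, 194, 8.2)]
106 [ 0.49496647 -0.08806957] travel 0.416291658489612 -0.2428249249614019 turn z 7.995472460078876
108 [ 0.49092179 -0.08821116] travel 0.4125389541018889 -0.24434039613859987 turn z 5.995472460078876
110 [ 0.48688452 -0.08849382] travel 0.4087356465789327 -0.24572397663729856 turn z 3.995472460078876
```

>>> arm_command --fingers '[1,1,1,1,1,1,1,1]' --travel '[[0.03,-0.018,0],[0.06,-0.036,0],[0.09,-0.054,0],[0.12,-0.072,0],[0.15,-0.09,0],[0.18,-0.108,0],[0.205,-0.122,0],[0.205,-0.122,0]]' --dr '[[0,0,0],[0,0,0],[0,0,0],[0,0,0],[0,0,0],[0,0,0],[0,0,0],[0,0,0]]'

```text
time: 0.77
tool_pos: [0.3531, -0.2809, 0.2266]
tool_rot: [-3.14, -0.001, 0.423]
contact_force: [-0.7, -0.4, -0.7]
opening: 0.0432
grip_force: 0.0
```

>>> arm_command --fingers '[1,1,1,1,1,1,1,1]' --travel '[[0.03,-0.018,0],[0.06,-0.036,0],[0.09,-0.054,0],[0.12,-0.072,0],[0.15,-0.09,0],[0.18,-0.108,0],[0.205,-0.122,0],[0.205,-0.122,0]]' --dr '[[0,0,0],[0,0,0],[0,0,1],[0,0,2],[0,0,3],[0,0,4],[0,0,4.7],[0,0,4.7]]'

```text
time: 1.43
tool_pos: [0.4909, -0.0867, 0.2263]
tool_rot: [-3.141, -0.001, 0.34]
contact_force: [-0.9, 0.7, -0.3]
opening: 0.0004
grip_force: 0.0
```

Run:
```python
from cell import *
import cv2
c=read_camera("wrist");cv2.imwrite("pics/w1.png",c["color"])
```

```text
(no output)
```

View pics/w1.png

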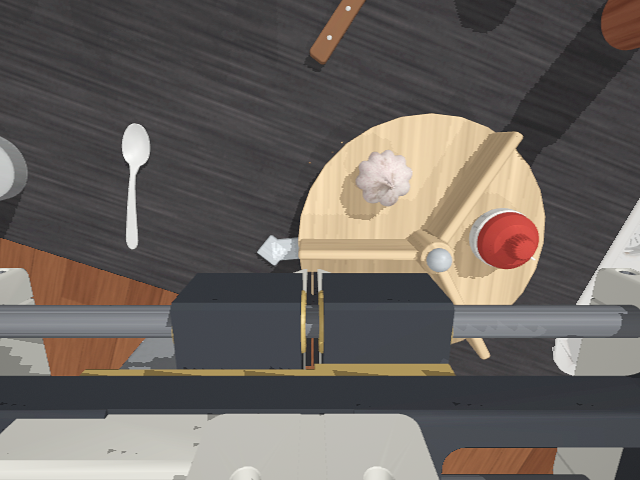

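The wrist view shows the spoke running parallel to the closing line (row ~250) and the garlic at (384,178) well clear. Descending beside the spoke now.

>>> arm_command --fingers '[1,1,1,1,1,1,1,1]' --travel '[[0,0,0.03],[0,0,0.06],[0,0,0.09],[0,0,0.12],[0,0,0.145],[0,0,0.165],[0,0,0.178],[0,0,0.178]]' --dr '[[0,0,0],[0,0,0],[0,0,0],[0,0,0],[0,0,0],[0,0,0],[0,0,0],[0,0,0]]'

```text
time: 2.15
tool_pos: [0.4864, -0.0906, 0.046]
tool_rot: [-3.138, 0.005, 0.336]
contact_force: [-1.0, 0.4, 0.5]
opening: 0.0006
grip_force: 0.0
```

Run:
```python
import numpy as np
from cell import *
s=observe();print(s["tool_pos"],s["tool_rot"],s["contact_force"])
A=np.array([.497,-.204]);yaw=s["tool_rot"][2]
x=np.array([np.cos(yaw),np.sin(yaw)]);y=np.array([x[1],-x[0]]);d=A-s["tool_pos"][:2]
print("axis in tool",x@d,y@d)
cx,cy=-.0145,.112
for f in np.arange(2.5,20.1,2.5):
    p=np.radians(f);print(f,np.round([cx-(np.cos(p)*cx+np.sin(p)*cy),cy-(-np.sin(p)*cx+np.cos(p)*cy)],4))
```

```text
[ 0.48640338 -0.09061663  0.04601921] [-3.13819799  0.00497286  0.33573931] [-1.02114888  0.43466723  0.48533278]
axis in tool -0.027351134586687555 0.11054407882759003
2.5 [-0.0049 -0.0005]
5.0 [-0.0098 -0.0008]
7.5 [-0.0147 -0.0009]
10.0 [-0.0197 -0.0008]
12.5 [-0.0246 -0.0005]
15.0 [-0.0295  0.0001]
17.5 [-0.0344  0.0008]
20.0 [-0.0392  0.0018]
```

>>> arm_command --fingers '[1,1,1,1,1,1]' --travel '[[-0.002,0,0],[-0.005,0,0],[-0.008,0,0],[-0.01,0,0],[-0.012,0,0],[-0.013,0,0]]' --dr '[[0,0,0],[0,0,0],[0,0,0],[0,0,0],[0,0,0],[0,0,0]]'

```text
time: 2.65
tool_pos: [0.4765, -0.0945, 0.0493]
tool_rot: [3.141, -0.001, 0.337]
contact_force: [0.1, 0.0, 0.2]
opening: 0.0008
grip_force: 0.0
```

>>> arm_command --fingers '[1,1,1,1,1,1,1,1]' --travel '[[-0.002,0,0],[-0.0049,-0.0005,0],[-0.0098,-0.0008,0],[-0.0147,-0.0009,0],[-0.0197,-0.0008,0],[-0.0246,-0.0005,0],[-0.0295,0.0001,0],[-0.0344,0.0008,0]]' --dr '[[0,0,-1],[0,0,-2.5],[0,0,-5],[0,0,-7.5],[0,0,-10],[0,0,-12.5],[0,0,-15],[0,0,-17.5]]'

```text
time: 3.32
tool_pos: [0.4443, -0.1063, 0.0489]
tool_rot: [3.141, -0.0, 0.645]
contact_force: [0.6, 1.6, 0.2]
opening: 0.0005
grip_force: 0.5
```

>>> arm_command --fingers '[1,1,1,1,1,1,1,1]' --travel '[[-0.0049,-0.0005,0],[-0.0098,-0.0008,0],[-0.0147,-0.0009,0],[-0.0197,-0.0008,0],[-0.0246,-0.0005,0],[-0.0295,0.0001,0],[-0.0344,0.0008,0],[-0.0392,0.0018,0]]' --dr '[[0,0,-2.5],[0,0,-5],[0,0,-7.5],[0,0,-10],[0,0,-12.5],[0,0,-15],[0,0,-17.5],[0,0,-20]]'

```text
time: 3.98
tool_pos: [0.4137, -0.1312, 0.0487]
tool_rot: [-3.141, -0.0, 0.994]
contact_force: [-0.5, 1.0, -0.7]
opening: 0.0005
grip_force: 0.6
```

>>> arm_command --fingers '[1,1,1,1,1,1,1,1]' --travel '[[-0.0049,-0.0005,0],[-0.0098,-0.0008,0],[-0.0147,-0.0009,0],[-0.0197,-0.0008,0],[-0.0246,-0.0005,0],[-0.0295,0.0001,0],[-0.0344,0.0008,0],[-0.0392,0.0018,0]]' --dr '[[0,0,-2.5],[0,0,-5],[0,0,-7.5],[0,0,-10],[0,0,-12.5],[0,0,-15],[0,0,-17.5],[0,0,-20]]'

```text
time: 4.65
tool_pos: [0.3937, -0.165, 0.0487]
tool_rot: [-3.141, -0.0, 1.343]
contact_force: [-0.9, 1.5, 0.7]
opening: 0.0002
grip_force: 0.6
```

Run:
```python
from plan import *
from cell import *
s=observe();yaw=s["tool_rot"][2];x=np.array([np.cos(yaw),np.sin(yaw)]);y=np.array([x[1],-x[0]]);d=A-s["tool_pos"][:2]
print("axis in tool",x@d,y@d,np.degrees(yaw)+90)
c=read_camera("top");print(spokes(c));cv2.imwrite("pics/t2.png",c["color"])
```

```text
axis in tool -0.014756683741564355 0.10947721840951002 166.97572812604136
[(-6.7, 186, 1.1), (46.1, 193, 7.9), (-73.0, 182, 8.9), (110.4, 165, 1.1)]
```

View pics/t2.png

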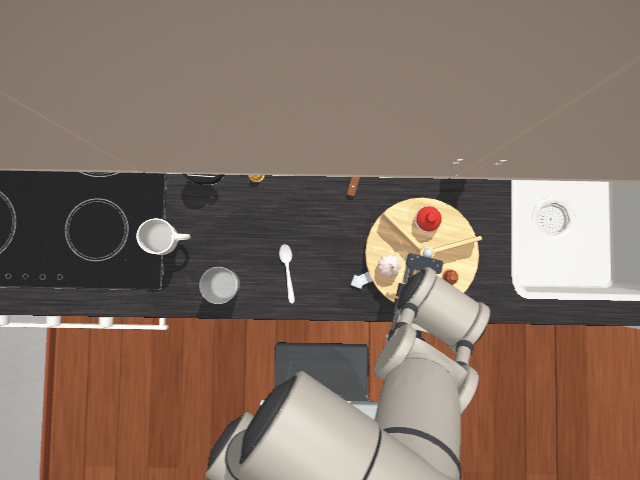

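The turntable has turned about 57°. The timer is now at (429,217), everything is upright, and the finger stays flush with the spoke.

>>> arm_command --fingers '[1,1,1,1,1,1,1,1]' --travel '[[-0.0049,-0.0005,0],[-0.0098,-0.0008,0],[-0.0147,-0.0009,0],[-0.0197,-0.0008,0],[-0.0246,-0.0005,0],[-0.0295,0.0001,0],[-0.0344,0.0008,0],[-0.0392,0.0018,0]]' --dr '[[0,0,-2.5],[0,0,-5],[0,0,-7.5],[0,0,-10],[0,0,-12.5],[0,0,-15],[0,0,-17.5],[0,0,-20]]'

```text
time: 5.37
tool_pos: [0.3865, -0.2034, 0.0487]
tool_rot: [-3.141, -0.001, 1.691]
contact_force: [-1.9, 1.6, 1.0]
opening: 0.0005
grip_force: 0.7
```

>>> arm_command --fingers '[1,1,1,1,1,1,1,1]' --travel '[[-0.0049,-0.0005,0],[-0.0098,-0.0008,0],[-0.0147,-0.0009,0],[-0.0197,-0.0008,0],[-0.0246,-0.0005,0],[-0.0295,0.0001,0],[-0.0344,0.0008,0],[-0.0392,0.0018,0]]' --dr '[[0,0,-2.5],[0,0,-5],[0,0,-7.5],[0,0,-10],[0,0,-12.5],[0,0,-15],[0,0,-17.5],[0,0,-20]]'

```text
time: 6.03
tool_pos: [0.3929, -0.2421, 0.0486]
tool_rot: [-3.141, -0.001, 2.04]
contact_force: [-0.6, 0.3, 0.6]
opening: 0.0003
grip_force: 0.7
```

>>> arm_command --fingers '[1,1,1,1,1,1,1,1]' --travel '[[-0.0049,-0.0005,0],[-0.0098,-0.0008,0],[-0.0147,-0.0009,0],[-0.0197,-0.0008,0],[-0.0246,-0.0005,0],[-0.0295,0.0001,0],[-0.0344,0.0008,0],[-0.0392,0.0018,0]]' --dr '[[0,0,-2.5],[0,0,-5],[0,0,-7.5],[0,0,-10],[0,0,-12.5],[0,0,-15],[0,0,-17.5],[0,0,-20]]'

```text
time: 6.7
tool_pos: [0.4124, -0.2763, 0.0486]
tool_rot: [-3.141, -0.001, 2.39]
contact_force: [-1.5, 0.8, 0.9]
opening: 0.0003
grip_force: 0.7
```

```bash
cat > chk.py <<'E'
from plan import *
from cell import *
s=observe();yaw=s["tool_rot"][2];x=np.array([np.cos(yaw),np.sin(yaw)]);y=np.array([x[1],-x[0]]);d=A-s["tool_pos"][:2]
print("axis in tool",x@d,y@d,np.degrees(yaw)+90,s["qpos"],s["tool_pos"])
c=read_camera("top");print(spokes(c))
E
python3 chk.py
```

```text
axis in tool -0.012428061804140855 0.11059577270987864 226.9086295461326 [-7.44760854e-01  5.15353743e-01  1.82143331e+00 -1.22693888e-04
  8.05953674e-01 -1.56338594e+00] [ 0.41236919 -0.27627384  0.04860259]
[(-11.9, 197, 8.1), (54.2, 186, 1.0), (107.8, 179, 8.6), (-131.2, 59, 2.3), (171.9, 167, 1.0)]
```

>>> arm_command --fingers '[1,1,1,1,1,1,1,1]' --travel '[[-0.0049,-0.0005,0],[-0.0098,-0.0008,0],[-0.0147,-0.0009,0],[-0.0197,-0.0008,0],[-0.0246,-0.0005,0],[-0.0295,0.0001,0],[-0.0344,0.0008,0],[-0.0392,0.0018,0]]' --dr '[[0,0,-2.5],[0,0,-5],[0,0,-7.5],[0,0,-10],[0,0,-12.5],[0,0,-15],[0,0,-17.5],[0,0,-20]]'

```text
time: 7.42
tool_pos: [0.4422, -0.3016, 0.0486]
tool_rot: [3.141, -0.001, 2.738]
contact_force: [-0.9, 1.3, -0.3]
opening: 0.0006
grip_force: 0.7
```

>>> arm_command --fingers '[1,1,1,1,1,1,1,1]' --travel '[[-0.0049,-0.0005,0],[-0.0098,-0.0008,0],[-0.0147,-0.0009,0],[-0.0197,-0.0008,0],[-0.0246,-0.0005,0],[-0.0295,0.0001,0],[-0.0344,0.0008,0],[-0.0392,0.0018,0]]' --dr '[[0,0,-2.5],[0,0,-5],[0,0,-7.5],[0,0,-10],[0,0,-12.5],[0,0,-15],[0,0,-17.5],[0,0,-20]]'

```text
time: 8.08
tool_pos: [0.4789, -0.3153, 0.0485]
tool_rot: [3.141, -0.001, 3.087]
contact_force: [-1.1, 0.5, -0.1]
opening: 0.0005
grip_force: 0.7
```

```bash
cat >> chk.py <<'E'
import sys
def show(n):
    W=pts(c);m=red(c);m[:190]=0;m[318:]=0;m[:,:340]=0;m[:,490:]=0
    ce,st,mm=blob(m);Z=W[mm][:,2];print("red",ce,st,"z",np.percentile(Z,[5,50,95]))
    for z in(.03,.04,.05):
        q=ray(c,ce,z)[:2]-A;print(z,np.degrees(np.arctan2(q[1],q[0])),np.hypot(*q))
    M=W[mm][:,:2]-A;M=(M.max(0)+M.min(0))/2;print("depth-bbox",np.degrees(np.arctan2(M[1],M[0])),np.hypot(*M))
    cv2.imwrite(n,cv2.resize(c["color"][190:320,335:495],None,fx=4.6,fy=4.6,interpolation=cv2.INTER_CUBIC))
show(sys.argv[1])
E
python3 chk.py pics/c3.png
```

```text
axis in tool -0.011960477224493598 0.11216088815125891 266.855462257147 [-7.15868092e-01  6.23003121e-01  1.60029912e+00 -1.43233914e-04
  9.19696717e-01 -2.23169454e+00] [ 0.47890495 -0.31533592  0.04848689]
[(28.7, 192, 7.9), (94.5, 187, 1.0), (-90.6, 49, 2.0), (149.0, 185, 7.4), (-147.1, 178, 1.1)]
red [387.45384615 262.26923077] [378 251  20  18 130] z [0.05283448 0.06062325 0.07440439]
0.03 104.95466114156261 0.08156233708217153
0.04 104.80930007236161 0.0830535205926257
0.05 104.66906757112122 0.08454521981918599
depth-bbox 100.66636546184601 0.08411774874611545
```

View pics/c3.png

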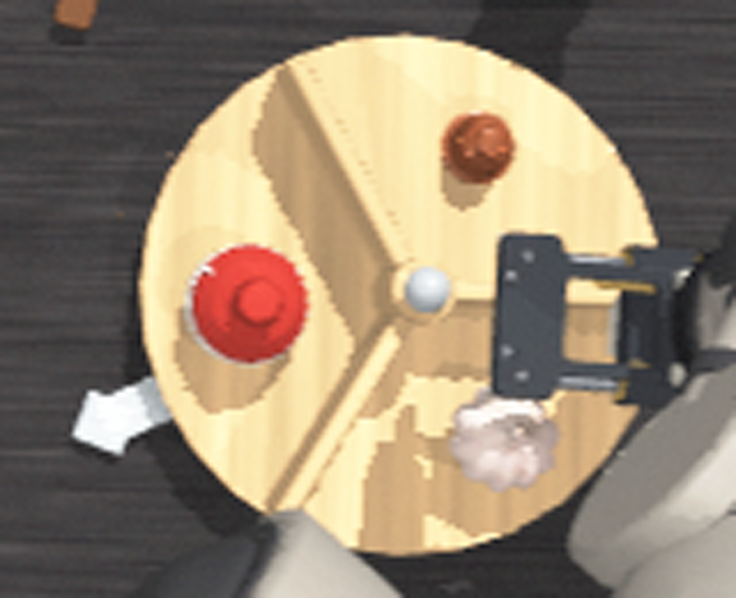

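```bash
cat > ang.py <<'E'
from chk import *
def timer():
    b,g,r=[c["color"][...,i].astype(int) for i in range(3)]
    m=(r-g>85)&(r-b>85)&(g<95);m[:190]=0;m[318:]=0;m[:,:340]=0;m[:,490:]=0
    _,st,mm=blob(m);v,u=np.nonzero(mm)
    (x,y),rad=cv2.minEnclosingCircle(np.c_[u,v].astype(np.float32))
    for z in(.025,.035,.045):
        q=ray(c,(x,y),z)[:2]-A;print("T",(x,y,rad),len(u),z,np.degrees(np.arctan2(q[1],q[0])),np.hypot(*q))
timer()
E
python3 ang.py pics/x.png
python3 - <<'E'
import pickle;from h import *
c=pickle.load(open("top.pkl","rb"))
for X in([.497,-.204,.026],[.497,-.204,.09]):print(proj(c,X))
E
```

```text
axis in tool -0.011230041775012443 0.11248413100341485 267.00844266966044 [-7.15362851e-01  6.23568672e-01  1.59854909e+00  1.20189953e-04
  9.19246486e-01 -2.23401952e+00] [ 0.47991485 -0.31574476  0.04864348]
[(29.6, 196, 7.9), (95.2, 184, 1.1), (-90.9, 45, 1.8), (149.8, 184, 7.2), (-146.1, 176, 1.1)]
red [386.85925926 262.76296296] [377 253  21  16 135] z [0.04956811 0.06030751 0.07517268]
0.03 105.48060770308868 0.08316283354365683
0.04 105.32443397063768 0.08463853404226153
0.05 105.17361387090969 0.08611484182422437
depth-bbox 97.87732258296715 0.16016860129598542
T (388.9461669921875, 256.1153869628906, 12.270793914794922) 466 0.025 95.20275157158798 0.07506742199451091
T (388.9461669921875, 256.1153869628906, 12.270793914794922) 466 0.035 95.32297926338863 0.07661099970077424
T (388.9461669921875, 256.1153869628906, 12.270793914794922) 466 0.045 95.43845739975464 0.07815490141143613
[421.66088028 253.73820113]
[428.01730095 252.80092876]
```

>>> arm_command --fingers '[1,1,1,1,1,1,1,1]' --travel '[[-0.0049,-0.0005,0],[-0.0098,-0.0008,0],[-0.0147,-0.0009,0],[-0.0197,-0.0008,0],[-0.0246,-0.0005,0],[-0.0285,0,0],[-0.0314,0.0004,0],[-0.0334,0.0006,0]]' --dr '[[0,0,-2.5],[0,0,-5],[0,0,-7.5],[0,0,-10],[0,0,-12.5],[0,0,-14.5],[0,0,-16],[0,0,-17]]'

```text
time: 8.85
tool_pos: [0.5123, -0.3168, 0.0486]
tool_rot: [3.141, -0.001, -2.901]
contact_force: [-1.4, 0.8, -0.1]
opening: 0.0002
grip_force: 0.7
```

>>> arm_command --fingers '[1,1,1]' --travel '[[0,0,0],[0,0,0],[0,0,0]]' --dr '[[0,0,0],[0,0,0],[0,0,0]]'

```text
time: 9.1
tool_pos: [0.5126, -0.3173, 0.0489]
tool_rot: [-3.141, 0.0, -2.902]
contact_force: [0.1, -0.3, -0.2]
opening: 0.0004
grip_force: 0.0
```

```bash
python3 ang.py pics/c4.png
```

```text
axis in tool -0.011753216544030552 0.11376354228690606 -76.26471004612705 [-6.81349619e-01  6.64689797e-01  1.51193784e+00 -5.88078326e-06
  9.64340043e-01 -2.49186854e+00] [ 0.51259451 -0.3173009   0.0488673 ]
[(46.1, 187, 8.2), (112.1, 187, 1.1), (166.9, 158, 6.4), (-129.6, 158, 1.1)]
red [389.61643836 272.57534247] [380 263  21  16 146] z [0.05143648 0.05991187 0.07245833]
0.03 121.07891941955462 0.08600990752437777
0.04 120.54901376747766 0.08732279161426341
0.05 120.0348486613635 0.08864292337596322
depth-bbox 117.44276569156044 0.08648425499586121
T (391.5, 266.1190490722656, 12.40506649017334) 471 0.025 113.29645750683903 0.07481002752972721
T (391.5, 266.1190490722656, 12.40506649017334) 471 0.035 112.90415768892592 0.07629980367381545
T (391.5, 266.1190490722656, 12.40506649017334) 471 0.045 112.52690092413356 0.07779301968338011
```

View pics/c4.png

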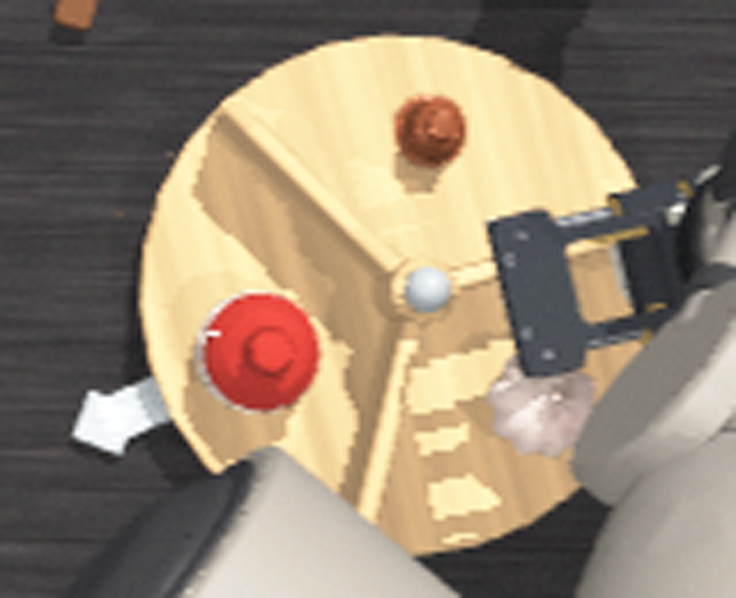

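```bash
python3 - p <<'E'
import pickle;from plan import *
from cell import read_camera
for c in(pickle.load(open("top.pkl","rb")),read_camera("top")):
    b,g,r=[c["color"][...,i].astype(int) for i in range(3)]
    m=(r-g>85)&(r-b>85)&(g<95);m[:190]=0;m[318:]=0;m[:,:340]=0;m[:,490:]=0
    _,st,mm=blob(m);v,u=np.nonzero(mm)
    (x,y),rad=cv2.minEnclosingCircle(np.c_[u,v].astype(np.float32))
    p=ray(c,(x,y),.035)[:2];print("timer",(x,y),p,np.degrees(np.arctan2(*(p-A)[::-1])),np.hypot(*(p-A)))
    t=np.zeros((480,640),bool);t[262:298,342:371]=1;t&=c["color"].min(2)>110
    _,_,tm=blob(t);v,u=np.nonzero(tm)
    T=np.array([ray(c,(a,d),.008)[:2] for a,d in zip(u,v)]);mu=T.mean(0);_,_,V=np.linalg.svd(T-mu)
    tip=T[np.argmax(np.hypot(*(T-A).T))]
    for q in(mu,tip):print("tab",q,np.degrees(np.arctan2(*(q-A)[::-1])))
    print("principal",np.degrees(np.arctan2(V[0,1],V[0,0])))
E
```

```text
timer (455.6481628417969, 238.42591857910156) [ 0.53300416 -0.27935944] -64.46312601054734 0.08351853283860355
tab [ 0.43916421 -0.0694412 ] 113.25890090195051
tab [ 0.4245163 -0.0445009] 114.4392237548118
principal 139.41704471609668
timer (391.5, 266.1190490722656) [ 0.46730482 -0.13371589] 112.90415768892592 0.07629980367381545
tab [ 0.43952099 -0.06975326] 113.17864548972555
tab [ 0.4245163 -0.0445009] 114.4392237548118
principal 139.7210640321001
```

The timer stands at about 113° and the tab at about 114°. I'll nudge 1° more, back off and lift.

>>> arm_command --fingers '[1,1,1,1,1]' --travel '[[-0.0008,0,0],[-0.0015,-0.0001,0],[-0.002,-0.0002,0],[-0.002,-0.0002,0],[-0.002,-0.0002,0]]' --dr '[[0,0,-0.4],[0,0,-0.7],[0,0,-1],[0,0,-1],[0,0,-1]]'

```text
time: 9.62
tool_pos: [0.5146, -0.3169, 0.0488]
tool_rot: [-3.141, 0.0, -2.883]
contact_force: [-0.8, -0.6, 0.5]
opening: 0.0003
grip_force: 0.5
```

>>> arm_command --fingers '[1,1,1,1,1,1,1,1]' --travel '[[0.003,0,0],[0.008,0,0],[0.012,0,0],[0.012,0,-0.015],[0.012,0,-0.045],[0.012,0,-0.08],[0.012,0,-0.115],[0.012,0,-0.15]]' --dr '[[0,0,0],[0,0,0],[0,0,0],[0,0,0],[0,0,0],[0,0,0],[0,0,0],[0,0,0]]'

```text
time: 10.28
tool_pos: [0.5023, -0.3199, 0.2002]
tool_rot: [3.141, -0.0, -2.884]
contact_force: [0.5, 0.3, 0.4]
opening: 0.0006
grip_force: 0.0
```

```bash
python3 ang.py pics/c5.png
python3 - <<'E'
from cell import *
s=observe();print(s["contact_force"],s["tool_pos"])
c=read_camera("wrist")
import cv2;cv2.imwrite("pics/w5.png",c["color"])
E
```

```text
axis in tool -0.02446254046935227 0.11336278496669326 -75.22538779160263 [-6.95731425e-01  4.92171807e-01  1.36185909e+00  1.62149125e-05
  1.28802645e+00 -2.52439786e+00] [ 0.50225575 -0.31985298  0.20020613]
[(47.0, 189, 8.1), (-71.8, 92, 4.4), (113.0, 187, 1.1), (-127.4, 164, 1.1), (167.7, 196, 7.8)]
red [389.825      273.23333333] [380 264  21  15 120] z [0.05019367 0.0611103  0.07510495]
0.03 122.09030187582322 0.08637246162351161
0.04 121.53909038892793 0.08766803697097979
0.05 121.00398132235863 0.08897148953614845
depth-bbox 104.7473108804939 0.16092483989845333
T (391.6308898925781, 266.6570739746094, 12.543316841125488) 470 0.025 114.2486248653185 0.07501964402000465
T (391.6308898925781, 266.6570739746094, 12.543316841125488) 470 0.035 113.83105658034152 0.07649892847366843
T (391.6308898925781, 266.6570739746094, 12.543316841125488) 470 0.045 113.42935164219152 0.07798212182240387
[ 1.51943952 -1.70536693  6.23824773] [ 0.50492065 -0.32195117  0.20824517]
```

View pics/c5.png

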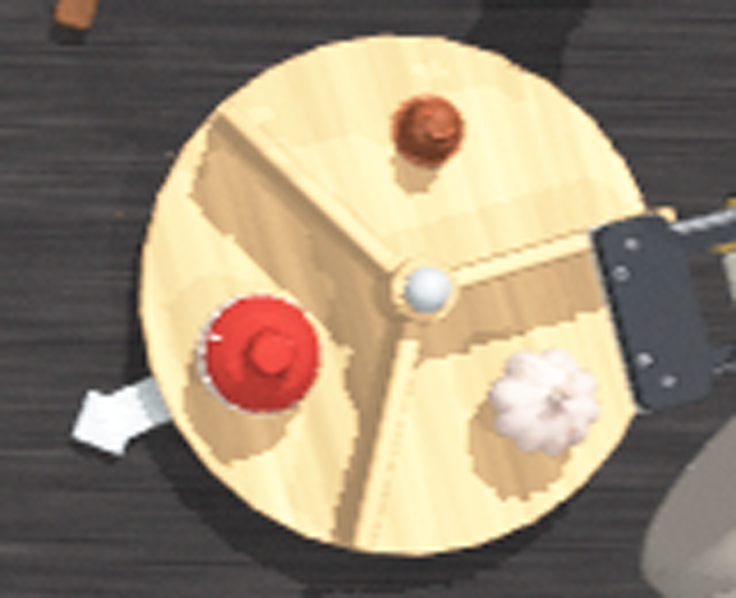

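The picture shows the timer (crop (262,352)) in line with hub and tab, all three things upright, and the gripper clear. I'll hold briefly, then hand in.

>>> arm_command --fingers '[1,1,1,1]' --travel '[[0,0,0],[0,0,0],[0,0,0],[0,0,0]]' --dr '[[0,0,0],[0,0,0],[0,0,0],[0,0,0]]'

```text
time: 10.72
tool_pos: [0.5023, -0.3196, 0.1971]
tool_rot: [3.139, -0.002, -2.884]
contact_force: [0.4, -1.0, -0.3]
opening: 0.0006
grip_force: 0.0
```

```bash
python3 -c "
from cell import *
print(hand_in())"
```

```text
the job is handed in; nothing more can be done
None
```

The egg timer now stands in line with the tab, both measured at about 114° from the top camera. I turned the turntable about 178° anticlockwise by pushing one spoke; all three things are still upright, and I backed the arm clear and handed the job in at about 11 s.

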